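# Close the tea bin: hook the lid's lip under the sprung ledge and swing it down

### The arm

A 6-joint arm with a two-finger parallel gripper is mounted at the origin on the work surface. World frame = base frame: x ahead of the robot, y to its left, z up, the work surface at z = 0. Lengths are in mm, angles in rad, forces in N, time in s.
With the tool pointing down it reaches from about 350 to 975 mm from the base axis. Payload 7.1 kg.
Tool frame: the origin (TCP) lies at the centre of the arm's flange, where the gripper is bolted on; the fingertips stand 182 mm ahead of it and the grasp point (between the pads) lies 163 mm ahead of it; z points along the fingers, y is the line along which they close (so a half turn about z gives the same grasp; the last joint's range is limited). The gripper opens to 88 mm and grips with 3 to 60 N. Pads are 20 mm wide; open, the fingers measure 115 mm over their backs; the gripper's body (75 mm by 178 mm) begins 61 mm behind the grasp point.
Start: joints at [-1.208, 0.423, 1.63, -0, 1.089, -0.019], TCP at [232.886, -579.975, 404.675] pointing down, gripper open.
Joint ranges: [-3, 3], [-0.9, 2.11], [0.09, 2.58], [-1.31, 4.45], [0.11, 2.69], [-2.54, 2.54]. Speed limits (rad/s): [2.39, 2.39, 3.01, 3.14, 3.14, 3.14].

### API

Orientations are given as a rotation vector (axis times angle).
In Python, from workcell import readout, get_image, ctrl gives the robot as it stands.
- The arm moves only by the tool step_arm, never from a script. Its argument "targets" is a list that holds one entry, the list of rows, each a list of 7 numbers: the shift along the world's x, y, z as a fraction of full scale, then the turn, a rotation vector about the world's x, y, z as a fraction of full scale, then the opening, from 0 (shut) to 1 (fully open). In form: [[[dx, dy, dz, wx, wy, wz, claw], ...]]. A call has exactly 5 rows; each row shifts and turns the commanded pose from where the row before left it; what a row does not reach is not made up. Full scale, the value 1, is 0.05 m for a shift and 4 degrees for a turn. A row lasts 1/8 s, in which the tool goes at most 62.5 mm and 10.7 degrees, less where a joint would pass 70% of its speed; a pose out of reach is approached as far as the arm can. A call with a number of a shift or a turn outside -1 to 1 is refused whole. A call with a gripper value outside its range is refused whole. The fingers move at their own pace and stop on an object; the grip force is fixed at half the most. Time passes only in rows, so rows that do not move let the fingers close, or fill a call up. It gives the time, the measured TCP pose, the force, the opening and the grip force at its end, in the units of the state.
- readout.get_obs(): the state, without advancing time (a new reading comes with each control period).
- get_image(name): name is "scene" or "top" or "wrist"; returns a dict with "pixels" (384x512x3 uint8, red, green, blue), "intrinsics" (3x3 intrinsics, pixels), "extrinsics" (4x4, takes a point from world to camera coordinates). Camera axes: x right, y down, z forward; pixel columns grow to the right and rows downward; lengths in mm; the calibration is good to about 2 mm. The wrist camera is an equidistant fisheye: a pixel r from the principal point sees the ray r / f radians off the axis. A picture is of the moment at which its call begins. There is no depth.
- ctrl.close_job(): hands the job in; it is judged then, once.
The state is a dict: "t": time; "qpos": joint angles; "qvel": joint speeds; "joint_torque": joint torques, N m; "ee_pos": TCP position; "orientation": TCP orientation; "ft_force": force on the tool from outside, world axes, zero at the start; "moment": the same for the moment, N m; "width": finger opening in mm; "grasp_force": force on a finger pad.
Only numpy, scipy, OpenCV 4.12 (cv2) and the standard library are available. Lean on these libraries where they do the work, as an engineer would, in place of code of your own. Each camera call takes 0.05 s, during which the arm holds its last target. There are 200 camera calls.

### The job

Close the black tea bin on the counter with its square brass lid: hold the lid at a tilt, hook its lip under the ledge and push it back against the sprung bar there, then, still pushing, swing the front down behind the front stop and let go, so that the lid lies flat and fully home in its frame. Work by feel, because the frame's exact place along the bin is not known: never press on the bin, with the lid or otherwise, harder than about 20 N, and leave everything else on the counter where it is.

Things in the scene. Friction and masses are not known exactly. Their poses are not given: they have to be found in the camera images.
- bin: black tin bin, fixed, 260 mm (x) by 150 mm (y), 110 mm tall; origin centre of underside, x towards its ledge end, z up. A brass seat frame on its rim is screwed down through long slots: it sits d = -20 to +20 mm along the bin's x. d differs each time and is not measured, the frame stays put and is centred in y. The bin_ points below stand where things are if d = 0
- bin_front (a point): inner face of the frame's front stop, at rail height, if d = 0 (bin x = -60, y = 0, z = 116 mm). The stop is a wall across y, top at bin z = 122 mm. Two rails run along x from it to the far end, at y = +-42 to +-57 mm, top at z = 116 mm, and carry the lid; side guides with inner faces at y = +-59 mm, top at z = 122 mm. Nothing between the rails above z = 110 mm. Axes as the bin
- bin_ledge (a point): lower front edge of the ledge if d = 0 (bin x = 54, y = 0, z = 125 mm): a brass strip 146 mm wide, underside at z = 125 mm, 4 mm thick, reaching 38 mm to +x. Axes as the bin
- bin_bar (a point): face of the steel sprung bar under the ledge if d = 0 (bin x = 58, y = 0, z = 120 mm; it spans z = 117 to 124 mm). It yields to +x: 2.1 N at first, 0.6 N per mm more, hard stop after 10 mm (8.1 N), damped 80 N s/m. The lid's lip must push it 6 to 10 mm in (5.7 to 8.1 N) for its front edge to pass down behind the front stop; let go, the bar pushes the lid onto it. Axes as the bin
- lid: the bin's lid, loose, 0.2 to 0.4 kg: brass plate 110 x 110 x 6 mm (x -60 to +50 mm) and from it a thinner lip, 4 mm thick, 110 mm wide, to x = +64 mm, undersides flush; origin on the underside, x towards the lip, z up. Upright wooden handle: 10 mm thick in x (centre x = -20 mm), 50 mm wide in y, z = 6 to 40 mm. Starts flat on the counter; seated, its underside is at bin z = 116 mm, x along bin x
- lid_handle (a point): top middle of the lid's handle; axes as the lid
- lid_lip (a point): middle of the lip's lower end edge (lid x = 64, y = 0, z = 0 mm); axes as the lid
- lid_front (a point): middle of the lid's lower front edge, the edge away from the lip (lid x = -60, y = 0, z = 0 mm); axes as the lid
- caddy_lid: bystander: round brass tin lid with a small knob, 90 mm across, 38 mm tall: belongs to something else; origin centre of its underside
- caddy: bystander: brass tea tin, 90 mm across, 130 mm tall; origin centre of underside
- jar: bystander: amber glass jar, 84 mm across, 110 mm tall; origin centre of underside
- honey: bystander: small amber honey jar with white cap, 52 mm across, 65 mm tall; origin centre of underside
- pan: bystander: brass bowl, 120 mm across, 50 mm tall; origin centre of underside
- scoop: bystander: small spoon lying on the counter, about 200 mm long; origin at its underside
- packet: bystander: wrapped packet 65 x 100 x 45 mm; origin centre of underside
There are look-alikes about, which are no part of the job. Leave any blue look-alike of the lid alone.

How it is judged:
By the outcome, as a careful person would: the job done as asked, in the order asked, and still so for the second after the job is handed in, with the robot touching nothing.
It also fails if it takes over 53 s, if anything falls off the work surface, if the arm or the gripper's body presses on something with over 40 N, if the wrist force passes 120 N, or if a joint passes its speed limit or range.

## Working session

There is one attempt and no reset: what is moved stays moved. The work goes in short steps, Python scripts to look and compute and a tool call to move; the robot and the scene stay as the last step left them, time stands still between calls to the robot, and variables do not carry over. Pictures are saved under pics/ and viewed, at most 10 in all, crops included, and the job is handed in when it is done.

Besides the shell and the picture viewer there is one more tool, called after "Call:" by a JSON object that holds its "method" and its "body". step_arm: Moves the arm, as the interface text tells. Shift numbers are shares of 0.05 m and turn numbers shares of 4 degrees, none past 1 either way. Its arguments: {"type":"object","properties":{"targets":{"type":"array"}},"required":["targets"]}

```bash
mkdir -p pics; cat > h.py <<'E'
import numpy as np, cv2
from workcell import readout, get_image, ctrl
from scipy.spatial.transform import Rotation as R
def snap(n,f):
    im=get_image(n); np.savez('pics/'+f+'.npz',**{k:np.array(im[k]) for k in im}); cv2.imwrite('pics/'+f+'.png',im['pixels'][:,:,::-1]); return im
def ray(f,u,v):
    im=np.load('pics/'+f+'.npz');K=im['intrinsics'];E=im['extrinsics']
    d=E[:3,:3].T@np.linalg.solve(K,[u,v,1.]); o=-E[:3,:3].T@E[:3,3]; return o,d
def atz(f,u,v,z):
    o,d=ray(f,u,v); return o+d*(z-o[2])/d[2]
def proj(f,P):
    im=np.load('pics/'+f+'.npz');K=im['intrinsics'];E=im['extrinsics']
    c=E[:3,:3]@np.array(P,float)+E[:3,3]; p=K@c; return p[:2]/p[2]
E
python3 - <<'E'
from h import *
a=snap('top','top0')['pixels'];b=snap('scene','scene0')['pixels']
for n,i in(('top',a),('scene',b)): cv2.imwrite(f'pics/{n}0b.png',cv2.resize(i[:,:,::-1],(800,600),interpolation=cv2.INTER_CUBIC))
print(readout.get_obs())
E
```

```text
{'t': 0.1, 'qpos': array([-1.20801609e+00,  4.23775873e-01,  1.63061300e+00,  2.30306479e-05,
        1.08859436e+00, -1.90067206e-02]), 'qvel': array([ 0.00037155, -0.00278859, -0.00408799,  0.00041801,  0.00129339,
       -0.00018901]), 'joint_torque': array([-4.21582008e-04, -5.45614815e+01, -2.74323410e+01,  6.45827735e-02,
        1.87479303e-02, -2.68940983e-05]), 'ee_pos': array([ 232.79489393, -579.75519618,  403.97233064]), 'orientation': array([-3.08318049e+00, -5.95796800e-01,  3.41891393e-04]), 'ft_force': array([ 0.46639368, -0.43323635,  0.14600169]), 'moment': array([ 0.02499962, -0.01372587, -0.00409153]), 'grasp_force': 0.0, 'width': 87.88067264200181}
```

View pics/top0b.png

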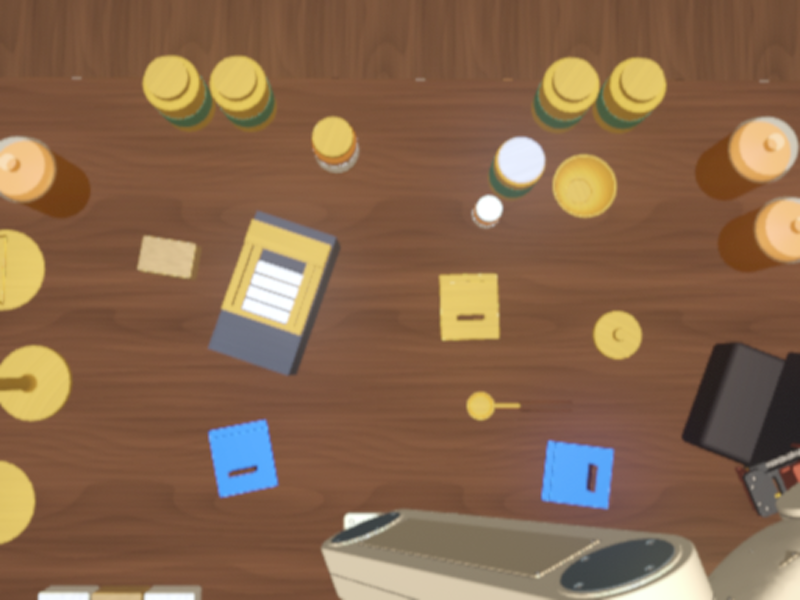

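View pics/scene0b.png

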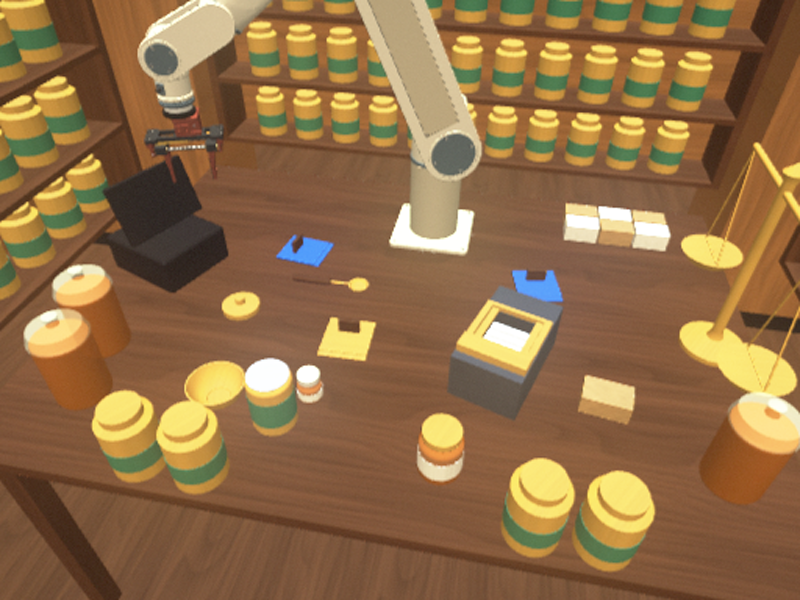

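The top view shows three candidates for the lid: brass square (470,307), blue (242,458) and blue (578,475), in 800x600 pixels. The brass one fits, with its handle slot at the lower side and its lip at the upper side. The bin is at (275,293), with its ledge end at upper right. I'll confirm in a crop.

```bash
python3 - <<'E'
from h import *
i=cv2.imread('pics/top0.png')
cv2.imwrite('pics/c1.png',cv2.resize(i[130:245,130:330],(800,460),interpolation=cv2.INTER_CUBIC))
for p in [(100,100,0),(600,0,0),(600,200,0)]: print(p,proj('top0',p))
E
```

```text
(100, 100, 0) [223.67349357 331.65188146]
(600, 0, 0) [258.27083807 162.89130561]
(600, 200, 0) [192.02137202 162.63079398]
```

View pics/c1.png

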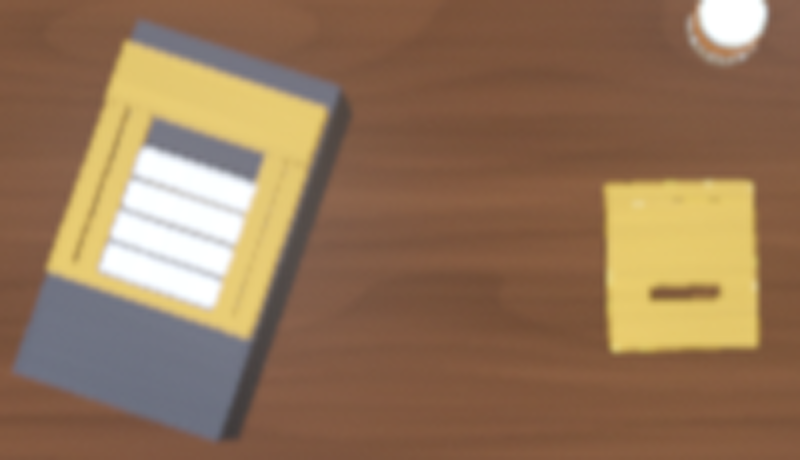

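The crop shows the brass lid with corners (604,184), (753,181), (759,348) and (611,352). Its handle is at (685,293), with the lip side up. The bin's top corners are (140,20), (342,88), (222,440) and (14,374), and the ledge front edge runs about (107,102)-(308,163).

```bash
python3 - <<'E'
from h import *
f=lambda p,z: atz('top0',130+(p[0]+.5)/4-.5,130+(p[1]+.5)/4-.5,z)
L=[f(p,5) for p in [(604,184),(753,181),(759,348),(611,352)]]
lipm=(L[0]+L[1])/2; fr=(L[2]+L[3])/2; ax=lipm-fr; yy=L[0]-L[1]+L[3]-L[2]
print('lid',np.round(L,1),np.linalg.norm(ax),np.degrees(np.arctan2(ax[1],ax[0])),np.degrees(np.arctan2(-yy[0],yy[1])))
print('lid origin',fr+ax*60/124,'handle top',f((685,293),40), 'expect',fr+ax*40/124)
B=[f(p,110) for p in [(140,20),(342,88),(222,440),(14,374)]]
c=np.mean(B,0);x=B[0]+B[1]-B[2]-B[3];y=B[0]-B[1]+B[3]-B[2]
a=np.arctan2(x[1],x[0]);a2=np.arctan2(-y[0],y[1]);print('bin',c,np.linalg.norm(x)/2,np.linalg.norm(y)/2,np.degrees([a,a2]))
am=(a*260+a2*150)/410
ex=np.array([np.cos(am),np.sin(am),0]);ey=np.array([-ex[1],ex[0],0])
for n,p,z in [('ledgeL',(107,102),129),('ledgeR',(308,163),129),('ledgebackL',(127,40),129),('ledgebackR',(330,108),129),('stopoutL',(47,272),122),('stopoutR',(250,340),122),('tin BL',(98,272),116),('tin BR',(215,308),116),('guideL t',(128,107),116),('guideL b',(75,263),116)]:
    q=f(p,z)-c; print(n,round(q@ex,1),round(q@ey,1))
im=np.load('pics/top0.npz'); print(im['extrinsics'].round(3),im['intrinsics'])
E
```

```text
lid [[ 560.9  -67.2    5. ]
 [ 563.6 -179.1    5. ]
 [ 438.2 -182.7    5. ]
 [ 434.9  -72.3    5. ]] 125.80199454023114 1.9806916784496824 1.5667592339513723
lid origin [ 497.38033346 -125.42214887    5.        ] handle top [ 476.79663335 -124.23106858   40.        ] expect [ 477.10181221 -126.12344845    5.        ]
bin [515.20816723 232.71520765 110.        ] 259.0937442270212 150.0516616635039 [-18.20247727 -17.9043294 ]
ledgeL 66.4 72.5
ledgeR 69.8 -72.1
ledgebackL 111.4 73.7
ledgebackR 110.6 -74.2
stopoutL -57.0 74.4
stopoutR -57.4 -72.7
tin BL -46.0 42.6
tin BR -44.2 -41.9
guideL t 68.9 60.8
guideL b -45.1 59.7
[[ 3.000000e-03 -1.000000e+00  3.000000e-03  5.981000e+00]
 [-9.970000e-01 -4.000000e-03 -8.100000e-02  4.980760e+02]
 [ 8.100000e-02 -3.000000e-03 -9.970000e-01  1.379229e+03]
 [ 0.000000e+00  0.000000e+00  0.000000e+00  1.000000e+00]] [[472.73981877   0.         255.59923013]
 [  0.         472.73981877 195.98988005]
 [  0.           0.           1.        ]]
```

Call:
{"method": "step_arm", "body": {"targets": [[[0, 0.8, 0.2, 0, 0, 1, 1], [0, 0.8, 0.2, 0, 0, 1, 1], [0, 0.8, 0.2, 0, 0, 1, 1], [0, 0.8, 0.2, 0, 0, 1, 1], [0, 0.8, 0.2, 0, 0, 1, 1]]]}}

```text
t: 0.72
ee_pos: [232.7, -378.6, 454.7]
orientation: [-2.932, -1.126, 0.0]
ft_force: [0.2, -0.0, 0.5]
width: 88.0
grasp_force: 0.0
```

Call:
{"method": "step_arm", "body": {"targets": [[[0.4, 0.8, 0, 0, 0, 1, 1], [0.4, 0.8, 0, 0, 0, 1, 1], [0.4, 0.8, 0, 0, 0, 1, 1], [0.4, 0.8, 0, 0, 0, 1, 1], [0.4, 0.8, 0, 0, 0, 1, 1]]]}}

```text
t: 1.35
ee_pos: [333.1, -178.6, 454.6]
orientation: [2.693, 1.618, 0.0]
ft_force: [0.1, 1.0, 0.4]
width: 87.8
grasp_force: 0.0
```

Call:
{"method": "step_arm", "body": {"targets": [[[0.5, 0.2, -0.2, 0, 0, 1, 1], [0.5, 0.2, -0.2, 0, 0, 1, 1], [0.5, 0.2, -0.2, 0, 0, 1, 1], [0.5, 0.2, -0.2, 0, 0, 1, 1], [0.5, 0.2, -0.2, 0, 0, 1, 1]]]}}

```text
t: 1.98
ee_pos: [458.5, -129.5, 404.1]
orientation: [-2.37, -2.061, 0.001]
ft_force: [0.8, -0.9, 0.2]
width: 87.7
grasp_force: 0.0
```

Call:
{"method": "step_arm", "body": {"targets": [[[0.2, 0.1, -0.5, 0, 0, 1, 1], [0.2, 0, -0.5, 0, 0, 1, 1], [0, 0, -0.5, 0, 0, 0.5, 1], [0, 0, -0.5, 0, 0, 0, 1], [0, 0, 0, 0, 0, 0, 1]]]}}

```text
t: 2.6
ee_pos: [477.1, -124.7, 303.1]
orientation: [-2.182, -2.255, 0.003]
ft_force: [-0.6, 0.0, -0.3]
width: 87.9
grasp_force: 0.0
```

```bash
cat >> h.py <<'E'
def wproj(f,P):
    im=np.load('pics/'+f+'.npz');K=im['intrinsics'];E=im['extrinsics']
    c=E[:3,:3]@np.array(P,float)+E[:3,3]; t=np.arctan2(np.hypot(c[0],c[1]),c[2]);n=c[:2]/max(np.hypot(c[0],c[1]),1e-9)
    return K[:2,2]+K[0,0]*t*n
def watz(f,u,v,z):
    im=np.load('pics/'+f+'.npz');K=im['intrinsics'];E=im['extrinsics']
    p=(np.array([u,v])-K[:2,2]); r=np.hypot(*p);t=r/K[0,0]; c=np.r_[np.sin(t)*p/max(r,1e-9),np.cos(t)]
    d=E[:3,:3].T@c;o=-E[:3,:3].T@E[:3,3]; return o+d*(z-o[2])/d[2]
E
python3 - <<'E'
from h import *
i=snap('wrist','w1')['pixels'][:,:,::-1]
cv2.imwrite('pics/w1b.png',cv2.resize(i,(800,600),interpolation=cv2.INTER_CUBIC))
for p in [(477,-125.3,40),(561,-67,5),(438,-182,5)]: print(p,wproj('w1',p)*1.5625)
E
```

```text
(477, -125.3, 40) [411.13891243 315.74535772]
(561, -67, 5) [550.86078755 212.59751587]
(438, -182, 5) [348.87106442 381.16042948]
```

View pics/w1b.png

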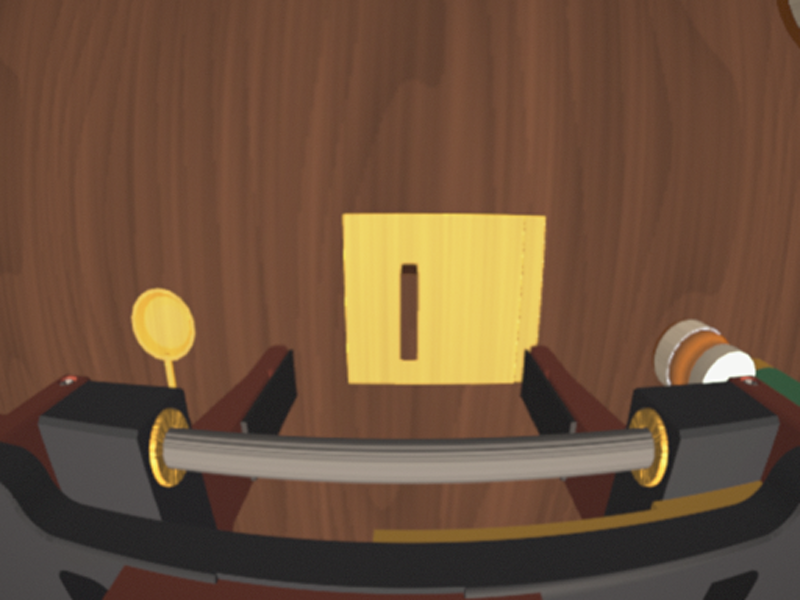

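The wrist view shows the lid with its handle top at (410,315), against a predicted (411,316). It is centred, so I descend and grip.

Call:
{"method": "step_arm", "body": {"targets": [[[0, 0, -0.6, 0, 0, 0, 1], [0, 0, -0.6, 0, 0, 0, 1], [0, 0, -0.6, 0, 0, 0, 1], [0, 0, -0.32, 0, 0, 0, 1], [0, 0, -0.1, 0, 0, 0, 1]]]}}

```text
t: 3.28
ee_pos: [478.1, -125.1, 193.7]
orientation: [-2.185, -2.257, 0.0]
ft_force: [0.1, -0.5, -0.6]
width: 88.0
grasp_force: 0.0
```

Call:
{"method": "step_arm", "body": {"targets": [[[0, 0, 0, 0, 0, 0, 0.4], [0, 0, 0, 0, 0, 0, 0], [0, 0, 0, 0, 0, 0, 0], [0, 0, 0, 0, 0, 0, 0], [0, 0, 0, 0, 0, 0, 0]]]}}

```text
t: 3.9
ee_pos: [477.9, -125.0, 193.8]
orientation: [2.185, 2.257, 0.0]
ft_force: [0.6, -0.9, 0.5]
width: 41.3
grasp_force: 0.0
```

Call:
{"method": "step_arm", "body": {"targets": [[[0, 0, 0, 0, 0, 0, 0], [0, 0, 0, 0, 0, 0, 0], [0, 0, 0, 0, 0, 0, 0], [0, 0, 0, 0, 0, 0, 0], [0, 0, 0, 0, 0, 0, 0]]]}}

```text
t: 4.53
ee_pos: [477.6, -125.0, 193.6]
orientation: [-2.184, -2.257, 0.001]
ft_force: [-1.9, -1.4, 0.9]
width: 10.1
grasp_force: 30.0
```

Call:
{"method": "step_arm", "body": {"targets": [[[0, 0, 0.4, 0, 0, 0, 0], [0, 0, 0.7, 0, 0, 0, 0], [0, 0, 0.7, 0, 0, 0, 0], [0, 0, 0.7, 0, 0, 0, 0], [0, 0, 0.5, 0, 0, 0, 0]]]}}

```text
t: 5.15
ee_pos: [477.9, -124.9, 345.0]
orientation: [2.184, 2.257, 0.001]
ft_force: [0.9, -0.2, -2.3]
width: 10.1
grasp_force: 30.0
```

Call:
{"method": "step_arm", "body": {"targets": [[[0, 0.5, 0, 0, 0, -0.995, 0], [0, 0.8, 0, 0, 0, -0.995, 0], [0, 0.9, 0, 0, 0, -0.995, 0], [0, 0.9, 0, 0, 0, -0.995, 0], [0, 0.9, 0, 0, 0, -0.995, 0]]]}}

```text
t: 5.78
ee_pos: [477.6, 76.5, 343.5]
orientation: [-2.544, -1.843, 0.0]
ft_force: [0.7, 0.1, -2.5]
width: 10.0
grasp_force: 30.0
```

Call:
{"method": "step_arm", "body": {"targets": [[[0.1, 0.9, 0, 0.155, 0.475, 0, 0], [0.1, 0.9, 0, 0.155, 0.475, 0, 0], [0.1, 0.8, 0, 0.155, 0.475, 0, 0], [0.1, 0.4, 0, 0.155, 0.475, 0, 0], [0.18, 0.2, 0, 0.155, 0.475, 0, 0]]]}}

```text
t: 6.4
ee_pos: [506.6, 236.4, 343.2]
orientation: [-2.422, -1.762, 0.156]
ft_force: [0.2, -0.0, -1.5]
width: 10.0
grasp_force: 30.0
```

Call:
{"method": "step_arm", "body": {"targets": [[[0, 0, 0, 0, 0, 0, 0], [0, 0, 0, 0, 0, 0, 0], [0, 0, 0, 0, 0, 0, 0], [0, 0, 0, 0, 0, 0, 0], [0, 0, 0, 0, 0, 0, 0]]]}}

```text
t: 7.02
ee_pos: [506.8, 234.8, 343.8]
orientation: [-2.425, -1.76, 0.153]
ft_force: [-0.3, -0.2, -2.7]
width: 9.9
grasp_force: 30.0
```

```bash
python3 - <<'E'
from h import *
o=readout.get_obs(); Rm=R.from_rotvec(o['orientation']).as_matrix()
print(o['ee_pos'].round(1),o['ft_force'].round(2),o['moment'].round(2)); print(Rm.round(4))
a=snap('wrist','w2')['pixels'][:,:,::-1]
b=snap('scene','s2')['pixels'][:,:,::-1]
cv2.imwrite('pics/m2.png',np.hstack([cv2.resize(a,(480,360),interpolation=cv2.INTER_AREA),cv2.resize(b[150:300,250:383],(320,361),interpolation=cv2.INTER_CUBIC)[:360]]))
E
```

```text
[506.8 234.8 343.8] [-0.34 -0.18 -2.74] [-0.11 -0.15  0.01]
[[ 3.097e-01  9.364e-01 -1.647e-01]
 [ 9.508e-01 -3.050e-01  5.390e-02]
 [ 2.000e-04 -1.733e-01 -9.849e-01]]
```

View pics/m2.png

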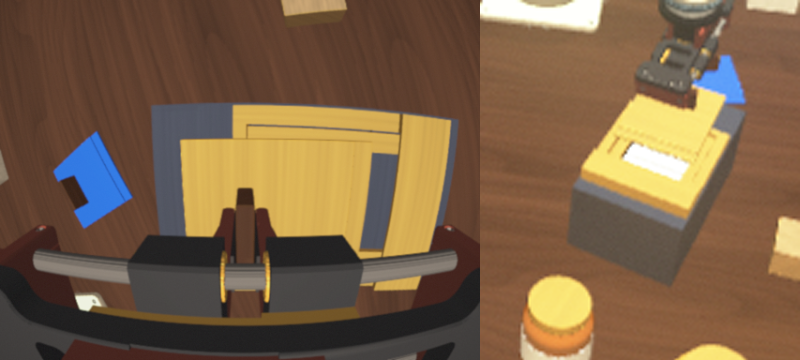

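The tilted lid is above the frame. Its +y edge runs about (180,139)-(372,142) in the wrist view, inside the guide line (247,125)-(400,132). I'll zoom in once for the lateral fit.

```bash
python3 - <<'E'
from h import *
i=cv2.imread('pics/w2.png')[100:300,155:495]
cv2.imwrite('pics/c2.png',cv2.resize(i,(782,460),interpolation=cv2.INTER_CUBIC))
E
```

```text
(no output)
```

View pics/c2.png

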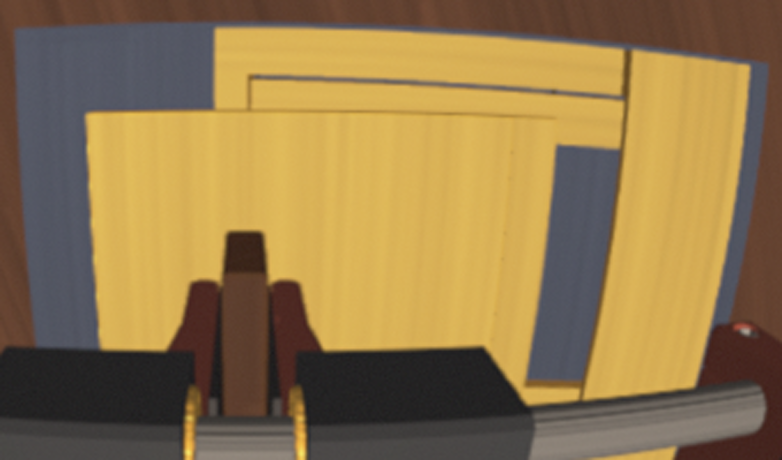

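The crop shows the front stop's inner corner at (249,76), the guide's inner edge at (249,76)-(624,96), the ledge front edge at (630,50)-(584,395), the lid's front +y corner at (88,113) and the lip +y corner at (556,118).

```bash
python3 - <<'E'
from h import *
im=np.load('pics/w2.npz');K=im['intrinsics'];E=im['extrinsics']
px=lambda p:(155+(p[0]+.5)/2.3-.5,100+(p[1]+.5)/2.3-.5)
f=lambda p,z: watz('w2',*px(p),z)
c=np.array([515.2,232.7,0]);a=np.radians(-18.05)
ex=np.array([np.cos(a),np.sin(a),0]);ey=np.array([-ex[1],ex[0],0])
for n,p,z in [('bin front +y',(17,30),110),('bin ledge +y',(767,63),110),('guide/stop corner',(249,76),122),('guide@ledge',(624,96),122),('rail in far',(557,146),116),('rail in far2',(620,150),116),('rail in near',(527,382),116),('ledge far',(630,50),129),('ledge mid',(605,250),129),('ledge near',(584,395),129),('ledge back far',(750,66),129),('frame out corner',(215,28),122)]:
    q=f(p,z)-c; print(n,(q@ex).round(1),(q@ey).round(1))
T=np.array([506.8,234.8,343.8]); Rt=np.array([[.3097,.9364,-.1647],[.9508,-.305,.0539],[.0002,-.1733,-.9849]])
Rl=np.c_[Rt[:,1],Rt[:,0],-Rt[:,2]]; O=T-Rl@[-20,0,193.6]
for n,p,z in [('lid front +y',(88,113),6),('lid lip +y',(556,118),4),('handle top far L',(228,232),40),('handle far R',(264,232),40)]:
    w0=f(p,0);w1=f(p,300);o=Rl.T@(w0-O);d=Rl.T@(w1-w0); print(n,(o+d*(z-o[2])/d[2]).round(1))
print('lip edge bin', [(O+Rl@[64,0,0]-c)@v for v in (ex,ey,[0,0,1])])
E
```

```text
bin front +y -130.7 75.5
bin ledge +y 127.8 74.2
guide/stop corner -47.1 59.0
guide@ledge 67.4 58.5
rail in far 48.4 41.1
rail in far2 70.0 41.1
rail in near 48.8 -40.1
ledge far 65.7 72.5
ledge mid 63.9 12.2
ledge near 65.9 -37.8
ledge back far 108.7 72.1
frame out corner -57.4 73.4
lid front +y [-59.8  52.9   6. ]
lid lip +y [62.4 52.9  4. ]
handle top far L [-24.1  31.9  40. ]
handle far R [-16.7  31.9  40. ]
lip edge bin [np.float64(40.53760816535448), np.float64(-0.5516597286221849), np.float64(138.56616000000002)]
```

Call:
{"method": "step_arm", "body": {"targets": [[[0.01, 0.028, -0.1, 0, 0, 0, 0], [0, 0, -0.1, 0, 0, 0, 0], [0, 0, -0.1, 0, 0, 0, 0], [0, 0, -0.08, 0, 0, 0, 0], [0, 0, -0.03, 0, 0, 0, 0]]]}}

```text
t: 7.75
ee_pos: [507.3, 236.4, 322.7]
orientation: [-2.424, -1.761, 0.155]
ft_force: [-0.3, -0.4, -2.6]
width: 9.5
grasp_force: 30.0
```

Call:
{"method": "step_arm", "body": {"targets": [[[0.076, -0.025, 0, 0, 0, 0, 0], [0.076, -0.025, 0, 0, 0, 0, 0], [0.076, -0.025, 0, 0, 0, 0, 0], [0.076, -0.025, 0, 0, 0, 0, 0], [0, 0, 0, 0, 0, 0, 0]]]}}

```text
t: 8.38
ee_pos: [522.9, 231.3, 323.2]
orientation: [-2.425, -1.76, 0.153]
ft_force: [0.7, 0.9, -3.0]
width: 10.0
grasp_force: 30.0
```

```bash
cat >> h.py <<'E'
def st():
    c=np.array([515.2,232.7,0]);a=np.radians(-18.05)
    ex=np.array([np.cos(a),np.sin(a),0]);ey=np.array([-ex[1],ex[0],0]);B=np.array([ex,ey,[0,0,1]])
    o=readout.get_obs();Rt=R.from_rotvec(o['orientation']).as_matrix();Rl=np.c_[Rt[:,1],Rt[:,0],-Rt[:,2]]
    O=o['ee_pos']-Rl@[-20,0,193.6]
    print('t',round(o['t'],2),'tcp',o['ee_pos'].round(1),'lip',(B@(O+Rl@[64,0,0]-c)).round(1),'front',(B@(O+Rl@[-60,0,0]-c)).round(1),'F',(B@o['ft_force']).round(1),'M',(B@o['moment']).round(2),'pitch',np.degrees(np.arcsin(-Rl[2,0])).round(2),'yaw',np.degrees(np.arctan2(Rl[1,0],Rl[0,0])).round(2),'roll',np.degrees(Rl[2,1]).round(2))
E
python3 -c "from h import *;st()"
```

```text
t 8.38 tcp [522.9 231.3 323.2] lip [ 57.    1.1 118. ] front [-65.2   1.1 139.5] F [ 0.4  1.  -3. ] M [-0.02 -0.16  0.03] pitch 9.98 yaw -18.04 roll 0.02
```

Call:
{"method": "step_arm", "body": {"targets": [[[0.038, -0.0124, 0, 0, 0, 0, 0], [0.038, -0.0124, 0, 0, 0, 0, 0], [0.038, -0.0124, 0, 0, 0, 0, 0], [0.038, -0.0124, 0, 0, 0, 0, 0], [0.038, -0.0124, 0, 0, 0, 0, 0]]]}}

```text
t: 9.0
ee_pos: [532.2, 228.3, 323.2]
orientation: [-2.425, -1.761, 0.154]
ft_force: [-0.5, -0.5, -2.8]
width: 9.7
grasp_force: 30.0
```

```bash
python3 -c "from h import *;st()"
```

```text
t 9.0 tcp [532.2 228.3 323.2] lip [ 66.7   1.1 117.9] front [-55.4   1.1 139.5] F [-0.3 -0.6 -2.8] M [ 0.01 -0.19  0.04] pitch 9.99 yaw -18.02 roll 0.01
```

Call:
{"method": "step_arm", "body": {"targets": [[[0.019, -0.0062, 0, 0, 0, 0, 0], [0.019, -0.0062, 0, 0, 0, 0, 0], [0.019, -0.0062, 0, 0, 0, 0, 0], [0.019, -0.0062, 0, 0, 0, 0, 0], [0, 0, 0, 0, 0, 0, 0]]]}}

```text
t: 9.62
ee_pos: [535.7, 227.2, 323.2]
orientation: [-2.424, -1.76, 0.154]
ft_force: [-2.3, 1.5, -1.8]
width: 10.1
grasp_force: 30.0
```

```bash
python3 -c "from h import *;st()"
```

```text
t 9.62 tcp [535.7 227.2 323.2] lip [ 70.2   1.2 117.9] front [-51.9   1.1 139.5] F [-2.7  0.7 -1.8] M [ 0.12  0.29 -0.08] pitch 10.03 yaw -18.03 roll 0.01
```

Call:
{"method": "step_arm", "body": {"targets": [[[0.019, -0.0062, 0, 0, 0, 0, 0], [0.019, -0.0062, 0, 0, 0, 0, 0], [0, 0, 0, 0, 0, 0, 0], [0, 0, 0, 0, 0, 0, 0], [0, 0, 0, 0, 0, 0, 0]]]}}

```text
t: 10.25
ee_pos: [537.7, 226.5, 323.2]
orientation: [-2.425, -1.761, 0.154]
ft_force: [-3.4, 2.5, -0.9]
width: 9.7
grasp_force: 30.0
```

```bash
python3 -c "from h import *;st()"
```

```text
t 10.25 tcp [537.7 226.5 323.2] lip [ 72.4   1.1 117.9] front [-49.7   1.  139.4] F [-4.   1.3 -0.9] M [ 0.22  0.52 -0.03] pitch 10.0 yaw -18.02 roll 0.01
```

Call:
{"method": "step_arm", "body": {"targets": [[[0.019, -0.0062, -0.01, 0, 0, 0, 0], [0.019, -0.0062, -0.01, 0, 0, 0, 0], [0.019, -0.0062, 0, 0, 0, 0, 0], [0.019, -0.0062, 0, 0, 0, 0, 0], [0, 0, 0, 0, 0, 0, 0]]]}}

```text
t: 10.88
ee_pos: [541.4, 225.3, 322.1]
orientation: [-2.424, -1.76, 0.155]
ft_force: [-5.6, 3.2, 0.6]
width: 10.0
grasp_force: 30.0
```

```bash
python3 -c "from h import *;st()"
```

```text
t 10.88 tcp [541.4 225.3 322.1] lip [ 76.1   1.  116.8] front [-46.    1.  138.5] F [-6.3  1.3  0.6] M [ 0.19  0.86 -0.18] pitch 10.05 yaw -18.04 roll -0.01
```

Call:
{"method": "step_arm", "body": {"targets": [[[-0.0641, 0.0209, -0.019, -0.0775, -0.2377, 0, 0], [-0.0639, 0.0208, -0.0202, -0.0775, -0.2377, 0, 0], [-0.0635, 0.0207, -0.0215, -0.0775, -0.2377, 0, 0], [-0.0631, 0.0206, -0.0227, -0.0775, -0.2377, 0, 0], [-0.0628, 0.0205, -0.0239, -0.0775, -0.2377, 0, 0]]]}}

```text
t: 11.5
ee_pos: [525.3, 230.5, 316.8]
orientation: [-2.484, -1.804, 0.079]
ft_force: [-5.8, 3.5, 0.2]
width: 9.7
grasp_force: 30.0
```

```bash
python3 -c "from h import *;st()"
```

```text
t 11.5 tcp [525.3 230.5 316.8] lip [ 77.1   1.  116.6] front [-46.5   1.  127.4] F [-6.6  1.6  0.2] M [ 0.12  0.9  -0.2 ] pitch 5.02 yaw -18.04 roll -0.01
```

Call:
{"method": "step_arm", "body": {"targets": [[[-0.0633, 0.0206, -0.0239, -0.0775, -0.2377, 0, 0], [-0.0629, 0.0205, -0.0251, -0.0775, -0.2377, 0, 0], [-0.0626, 0.0204, -0.0263, -0.0775, -0.2377, 0, 0], [0, 0, 0, 0, 0, 0, 0], [0, 0, 0, 0, 0, 0, 0]]]}}

```text
t: 12.12
ee_pos: [515.9, 233.6, 312.9]
orientation: [-2.519, -1.829, 0.033]
ft_force: [-5.0, 3.2, -0.6]
width: 9.8
grasp_force: 30.0
```

```bash
python3 -c "from h import *;st()"
```

```text
t 12.12 tcp [515.9 233.6 312.9] lip [ 77.3   1.  116.4] front [-46.6   0.9 120.9] F [-5.7  1.5 -0.6] M [ 0.18  1.   -0.17] pitch 2.06 yaw -18.04 roll -0.02
```

Call:
{"method": "step_arm", "body": {"targets": [[[-0.0555, 0.0181, -0.0275, -0.0775, -0.2377, 0, 0], [0, 0, 0, 0, 0, 0, 0], [0, 0, 0, 0, 0, 0, 0], [0, 0, 0, 0, 0, 0, 0], [0, 0, 0, 0, 0, 0, 0]]]}}

```text
t: 12.75
ee_pos: [513.1, 234.4, 311.4]
orientation: [-2.53, -1.837, 0.018]
ft_force: [-5.6, 4.2, -0.4]
width: 9.7
grasp_force: 30.0
```

```bash
python3 - <<'E'
from h import *
st()
a=snap('wrist','w3')['pixels'][:,:,::-1]; st()
cv2.imwrite('pics/c3.png',cv2.resize(a[100:300,155:495],(782,460),interpolation=cv2.INTER_CUBIC))
E
```

```text
t 12.75 tcp [513.1 234.4 311.4] lip [ 77.8   0.9 116.3] front [-46.2   0.9 118.6] F [-6.6  2.3 -0.4] M [ 0.19  1.04 -0.18] pitch 1.07 yaw -18.04 roll -0.02
t 12.8 tcp [513.1 234.4 311.5] lip [ 77.8   0.9 116.3] front [-46.2   0.9 118.7] F [-7.   1.7 -0. ] M [ 0.22  1.07 -0.19] pitch 1.07 yaw -18.04 roll -0.02
```

View pics/c3.png

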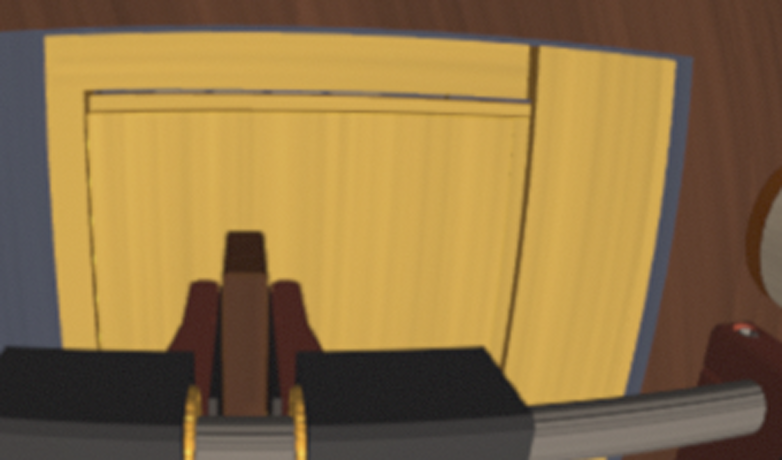

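The lid's front edge sits just behind the front stop, with a dark gap at (88,100)-(98,350). The lid is nearer the -y guide, so I ease +y 1 mm and finish the swing.

Call:
{"method": "step_arm", "body": {"targets": [[[0.0074, 0.0228, 0, 0, 0, 0, 0], [-0.0645, 0.021, -0.0307, -0.0775, -0.2377, 0, 0], [0, 0, -0.004, -0.006, -0.0185, 0, 0], [0, 0, 0, 0, 0, 0, 0], [0, 0, 0, 0, 0, 0, 0]]]}}

```text
t: 13.42
ee_pos: [509.9, 236.2, 309.7]
orientation: [2.542, 1.845, -0.003]
ft_force: [-6.8, 1.4, 0.9]
width: 9.7
grasp_force: 30.0
```

```bash
python3 -c "from h import *;st()"
```

```text
t 13.43 tcp [509.9 236.2 309.7] lip [ 77.8   1.3 116. ] front [-46.2   1.4 116.1] F [-6.9 -0.7  0.9] M [-0.21  1.12 -0.31] pitch 0.04 yaw -18.06 roll -0.1
```

Call:
{"method": "step_arm", "body": {"targets": [[[0, 0, -0.008, 0, 0, 0, 0], [0, 0, 0, 0, 0, 0, 0], [0, 0, 0, 0, 0, 0, 0], [0, 0, 0, 0, 0, 0, 0], [0, 0, 0, 0, 0, 0, 0]]]}}

```text
t: 14.05
ee_pos: [509.9, 236.2, 309.6]
orientation: [2.542, 1.845, -0.003]
ft_force: [-8.2, -0.4, 5.3]
width: 9.8
grasp_force: 30.0
```

```bash
python3 -c "from h import *;st()"
```

```text
t 14.05 tcp [509.9 236.2 309.6] lip [ 77.8   1.4 116. ] front [-46.2   1.4 116.1] F [-7.7 -3.   5.3] M [-0.35  1.23 -0.31] pitch 0.04 yaw -18.06 roll -0.09
```

Fz has risen to about 8 N of support, so the lid is on the rails. I release it.

Call:
{"method": "step_arm", "body": {"targets": [[[0, 0, 0, 0, 0, 0, 0.4], [0, 0, 0, 0, 0, 0, 0.4], [0, 0, 0, 0, 0, 0, 0.4], [0, 0, 0, 0, 0, 0, 0.4], [0, 0, 0, 0, 0, 0, 0.4]]]}}

```text
t: 14.68
ee_pos: [510.8, 236.6, 309.6]
orientation: [2.541, 1.845, 0.002]
ft_force: [0.6, -0.4, 0.2]
width: 35.3
grasp_force: 0.0
```

Call:
{"method": "step_arm", "body": {"targets": [[[0, 0, 0.3, 0, 0, 0, 0.4], [0, 0, 0.6, 0, 0, 0, 0.4], [0, 0, 0.6, 0, 0, 0, 0.4], [0, 0, 0.5, 0, 0, 0, 0.4], [0, 0, 0, 0, 0, 0, 0.4]]]}}

```text
t: 15.3
ee_pos: [511.2, 236.8, 412.3]
orientation: [2.54, 1.845, 0.009]
ft_force: [-0.9, -0.5, -0.7]
width: 35.0
grasp_force: 0.0
```

```bash
python3 - <<'E'
from h import *
st()
a=snap('wrist','w4')['pixels'][:,:,::-1]; b=snap('scene','s4')['pixels'][:,:,::-1]
cv2.imwrite('pics/c4.png',np.hstack([cv2.resize(a[100:270,170:370],(470,400),interpolation=cv2.INTER_CUBIC),cv2.resize(b[180:270,280:354],(329,400),interpolation=cv2.INTER_CUBIC)]))
E
```

```text
t 15.3 tcp [511.2 236.8 412.3] lip [ 79.9   3.4 219.2] front [-44.1   3.3 218.5] F [-0.7 -0.8 -0.7] M [-0.01 -0.06  0.  ] pitch -0.31 yaw -18.02 roll 0.2
```

View pics/c4.png

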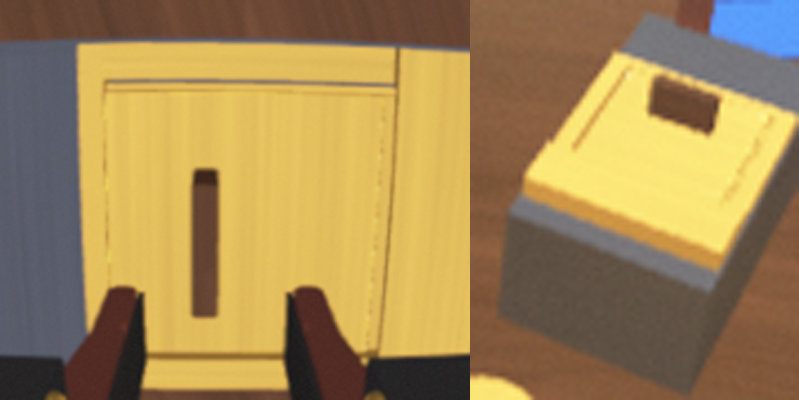

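The lid lies flat in the frame, its front edge tight against the front stop at x≈106 and its lip under the ledge at x≈395, with the gripper clear.

```bash
python3 -c "from h import *;print(ctrl.close_job())"
```

```text
the job is handed in; nothing more can be done
None
```

The brass lid is on the black tea bin, flat against the front stop with its lip under the ledge. The highest force I read on the bin was about 8 N, no bystander was touched as far as I saw, and the job was handed in at about 15 s.

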